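Lengthen the funnel stand's telescoping arm by one hole

TASK

The funnel stand's telescoping arm must reach one hole further. Press its sprung button down flush, slide the inner tube outwards, and let the button snap up by itself in the next hole; be gentle, never forcing the button against the slotted tube, and leave the other things on the bench alone. Finish with the button fully up, the tube at rest and your hand off it.

Things in the scene. Friction and masses are not known exactly. Their poses are not given: they have to be found in the camera images.
- stand: Bench stand, fixed: steel foot 150 x 200 x 22 mm, post, and a level aluminium outer tube 34 mm wide, its top 140 mm above the bench. Origin on the bench under the button's starting place. The tube runs along the stand's y, from -85 to +100 mm; +y is outwards, where the funnel is. Its top has a slot 9 mm wide with two 16 mm holes: at y = 0, and somewhere from 34 to 46 mm (differs, to be felt).
- tube (a joint): Slide of the dark steel inner tube (26 mm, a white funnel of 72 mm diameter at its outer end) along the stand's +y, m: near 0 in the first hole at the start, grows as it is drawn out, 0.034 to 0.046 in the next hole (1.5 mm of play either way in a hole), end stop at 0.060. It drags with 3 N, about 2 N more while the button rides under the tube's face.
- button (a joint): How far the button is pressed, m: 0 fully up; spring of 4 N at 0, 8 N at 0.007, where the cap is flush on the tube's top (hard stop). Above 0.005 it frees the tube; between the holes it stays held in at 0.005 by itself, and it snaps up to 0 when it meets a hole, which locks the tube.
- button_top (a point): Centre of the top of the black round button cap, which travels with the inner tube. The cap is 24 mm in diameter and 30 mm tall; when up its underside is 7 mm above the outer tube's top and its top 177 mm above the bench (170 when flush). It can be pressed from above, pinched, or pushed along by its side.
- funnel_mouth (a point): Centre of the funnel's mouth on the inner tube, 140 mm above the bench and 225 mm outwards of the button.
- beaker: Clear open beaker, 72 mm diameter, 68 mm tall, on the bench below the funnel; origin at its underside. Leave alone.
- jar: Small glass jar with a blue lid, 48 mm diameter, 70 mm tall, on the bench beside the stand; origin at its underside. Leave alone.
- tipbox: Clear box with a blue lid, 75 x 110 x 56 mm, on the bench beside the stand; origin at its underside. Leave alone.
- flask: Conical glass flask, 80 mm diameter, 105 mm tall; origin at its underside. Leave alone.
- reagent: Amber bottle with white cap, 52 mm diameter, 120 mm tall; origin at its underside. Leave alone.
- dishes: Stack of three clear flat dishes, 90 mm diameter, 40 mm tall; origin at its underside. Leave alone.

How it is judged:
On the way, in this order (a step that is already met when the one before it is completed fails the run):
1. the button is pressed in, clear of the first hole (value of joint button above 0.0045 m), for 0.05 s.
2. the inner tube is drawn out with the button held in (value of joint tube above 0.012 m and value of joint button above 0.004 m), for 0.05 s.
At the end, for the whole second after the job is handed in: The button has snapped fully up (within 1.5 mm) in the next hole, so that the tube is locked 30 to 50 mm further out than in the first, and both are at rest (value of joint button below 0.0015 m and value of joint tube between 0.03 and 0.05 m and velocity of joint tube between -0.005 and 0.005 m/s and velocity of joint button between -0.005 and 0.005 m/s); the robot touches nothing.
It fails at once if the button is forced against the slotted tube: sideways while locked, or down on its stop, with more than 25 N (contact force between button and stand above 25 N).
It fails at once if a bystander is moved by more than 20 mm (distance of any of beaker, jar, tipbox, flask, reagent, dishes from where it was at the start of the episode above 0.02 m).
It also fails if it takes over 38 s, if anything falls off the work surface, if the arm or the gripper's body presses on something with over 40 N, if the wrist force passes 120 N, or if a joint passes its speed limit or range.

ROBOT

A 7-joint arm with a two-finger parallel gripper is mounted at the origin on the work surface. World frame = base frame: x ahead of the robot, y to its left, z up, the work surface at z = 0. Lengths are in m, angles in rad, forces in N, time in s.
With the tool pointing down it reaches from about 0.35 to 0.9 m from the base axis. Payload 19.9 kg.
Tool frame: the origin (TCP) lies at the very end of the fingers, on their centre line; the grasp point (between the pads) lies 19 mm behind it (robot.grip_depth is the distance from the TCP to the grasp point, in m); z points along the fingers, x is the direction in which the jaws open and shut, and the axes are right-handed (so a half turn about z gives the same grasp; the last joint's range is limited). The gripper opens to 94 mm and grips with 3 to 60 N. Pads are 16 mm wide; open, the fingers measure 119 mm over their backs; the gripper's body (75 mm by 177 mm) begins 78 mm behind the grasp point.
Start: joints at [-1.274, 0.417, -0.01, 1.614, 0.005, 1.111, -0.053], TCP at [0.207, 0.59, 0.205] pointing down, gripper open.
Joint ranges: [-2.81, 2.81], [-0.39, 2.02], [-1.27, 1.25], [0.06, 2.57], [-1.19, 4.33], [0.19, 2], [-2.82, 2.82]. Speed limits (rad/s): [1.89, 1.89, 2.39, 2.39, 3.01, 3.01, 3.01].

INTERFACE

Orientations are given as a rotation vector (axis times angle).
In Python, from rig import robot, vision, order gives the robot as it stands.
- The arm moves only by the tool jog_arm, never from a script. Its argument "targets" is a list of rows, each a list of 5 numbers: the closure, from -1 (fully open) to 1 (shut), then the shift along the tool's x, y, z in units of 0.025 m (1.0 is 0.025 m), then the turn about the tool's z in units of 2 pi rad (1.0 is 2 pi rad). A call has exactly 8 rows; each row shifts and turns the pose as measured when the row begins, along the tool's axes as they then stand; what a row does not reach is not made up. A row lasts 1/10 s, in which the tool goes at most 50 mm and 8.59 degrees, less where a joint would pass 70% of its speed; a pose out of reach is approached as far as the arm can. A call with a number of a shift or a turn outside -1 to 1 is refused whole. A call with a gripper value outside its range is refused whole. The fingers move at their own pace and stop on an object; "force" is the grip in N (left out, the last holds). Time passes only in rows, so rows that do not move let the fingers close, or fill a call up. It gives the time, the measured TCP pose, the force and the opening at its end, in the units of the state.
- robot.sense(): the state, without advancing time (a new reading comes with each control period).
- vision.grab_frame(name): name is "scene" or "top" or "wrist"; returns a dict with "img" (400x640x3 uint8, red, green, blue), "fx", "fy", "cx", "cy" (pixels), "extrinsics" (4x4, takes a point from world to camera coordinates). Camera axes: x right, y up, looking along -z (the intrinsics and any distortion apply to the point x, -y, -z); pixel columns grow to the right and rows downward; lengths in m; the calibration is good to about 2 mm. A picture is of the moment at which its call begins. There is no depth.
- order.finish_job(): hands the job in, once; it reports no verdict.
The state is a dict: "time": time; "qpos": joint angles; "joint_velocities": joint speeds; "joint_torque": joint torques, N m; "tcp_pos": TCP position; "ee_rot": TCP orientation; "force": force on the tool from outside, world axes, zero at the start; "ft_torque": the same for the moment, N m; "width": finger opening in m.
Only numpy, scipy, OpenCV 4.12 (cv2) and the standard library are available. Lean on these libraries where they do the work, as an engineer would, in place of code of your own. Each camera call takes 0.05 s, during which the arm holds its last target. There are 200 camera calls.

## Working session

There is one attempt and no reset: what is moved stays moved. The work goes in short steps, Python scripts to look and compute and a tool call to move; the robot and the scene stay as the last step left them, time stands still between calls to the robot, and variables do not carry over. Pictures are saved under pics/ and viewed, about 8 in all and at most 12, crops included, and the job is handed in when it is done.

Besides the shell and the picture viewer there is one more tool, called after "Call:" by a JSON object that holds its "fn" and its "kwargs". jog_arm: Moves the arm, as the interface text tells. Shifts and turns lie within -1 to 1; 1 stands for 0.025 m of shift or 2 pi rad of turn. Its arguments: {"type":"object","properties":{"targets":{"type":"array"},"force":{"type":"number"}},"required":["targets"]}

```bash
mkdir -p pics
python3 - <<'E'
from rig import robot, vision
import cv2, numpy as np
s=robot.sense();print(s)
for n in("scene","top"):
    f=vision.grab_frame(n);cv2.imwrite(f"pics/{n}0.png",f["img"][:,:,::-1]);print(n,f["fx"],f["fy"],f["cx"],f["cy"],[k for k in f]);print(np.round(f["extrinsics"],4).tolist())
E
```

```text
{'time': 0.0, 'qpos': array([-1.27450638,  0.41800859, -0.01030475,  1.61413322,  0.00467586,
        1.11068143, -0.05300131]), 'joint_velocities': array([-0.00062736, -0.00134189,  0.00032188, -0.0001337 ,  0.00016511,
        0.00058981, -0.00087579]), 'joint_torque': array([-3.19259729e-03, -8.51255894e+01,  6.37076385e-01, -4.25996447e+01,
       -4.88827110e-02,  1.85265433e-02,  5.61941772e-05]), 'tcp_pos': array([0.20701233, 0.58934439, 0.20482088]), 'ee_rot': array([ 2.56263031e+00,  1.81598576e+00, -1.48184490e-03]), 'force': array([ 0.25464315, -0.31925751,  0.77080669]), 'ft_torque': array([ 0.04689132, -0.00478984, -0.02807952]), 'width': 0.0938970141492727}
scene 515.4666120633453 515.4666120633453 315.7844580251345 202.92388567041883 ['img', 'fx', 'fy', 'cx', 'cy', 'extrinsics']
[[-0.5238, 0.8518, 0.0027, 0.2523], [-0.7145, -0.4411, 0.543, 0.354], [0.4637, 0.2825, 0.8397, -1.9792], [0.0, 0.0, 0.0, 1.0]]
top 457.694852978034 457.694852978034 324.3563696973731 195.52788699603687 ['img', 'fx', 'fy', 'cx', 'cy', 'extrinsics']
[[-0.0095, -0.9999, -0.0063, 0.0304], [0.9947, -0.0101, 0.1019, -0.5701], [-0.1019, -0.0053, 0.9948, -1.6998], [0.0, 0.0, 0.0, 1.0]]
```

View pics/scene0.png

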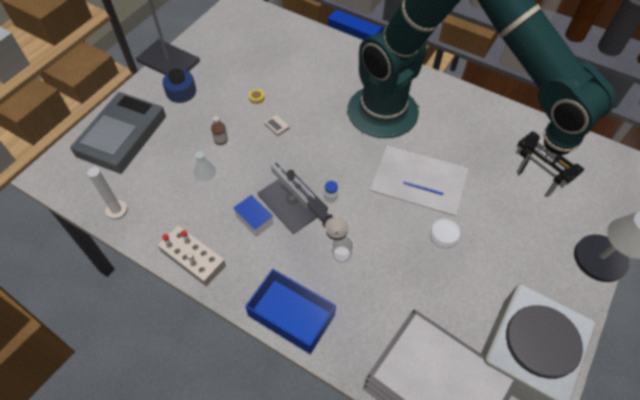

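View pics/top0.png

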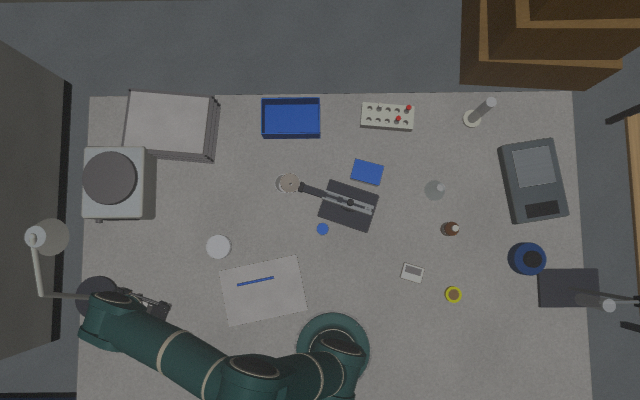

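The scene view shows the stand at about (300,195) with its funnel at (336,228). In the top view the funnel is at (289,183), the button near (350,202), the jar at (322,229) and the tipbox at (367,172). I'll enlarge both views.

Run:
```python
import cv2,numpy as np
a=cv2.imread("pics/scene0.png")[155:255,250:370];b=cv2.imread("pics/top0.png")[150:250,270:390]
r=lambda i:cv2.resize(i,None,fx=6,fy=5.0 if 0 else 6,interpolation=cv2.INTER_CUBIC)
cv2.imwrite("pics/c1.png",r(b))
cv2.imwrite("pics/c2.png",r(a))
```

```text
(no output)
```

View pics/c1.png

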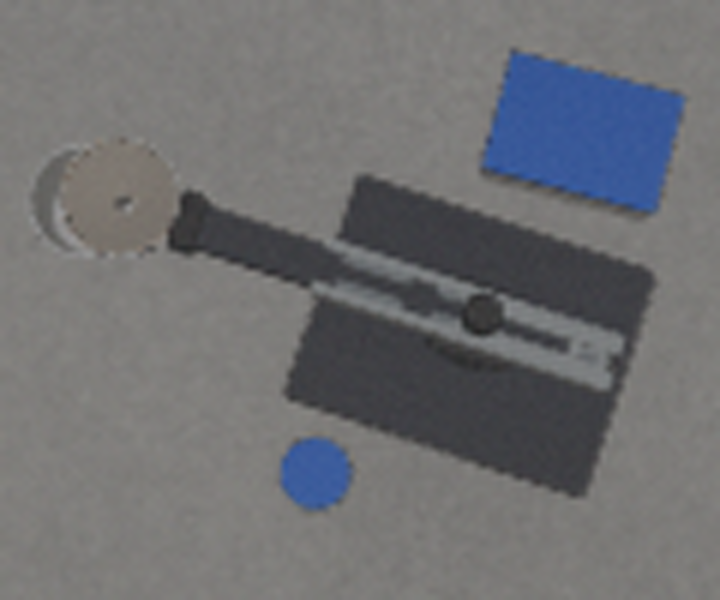

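View pics/c2.png

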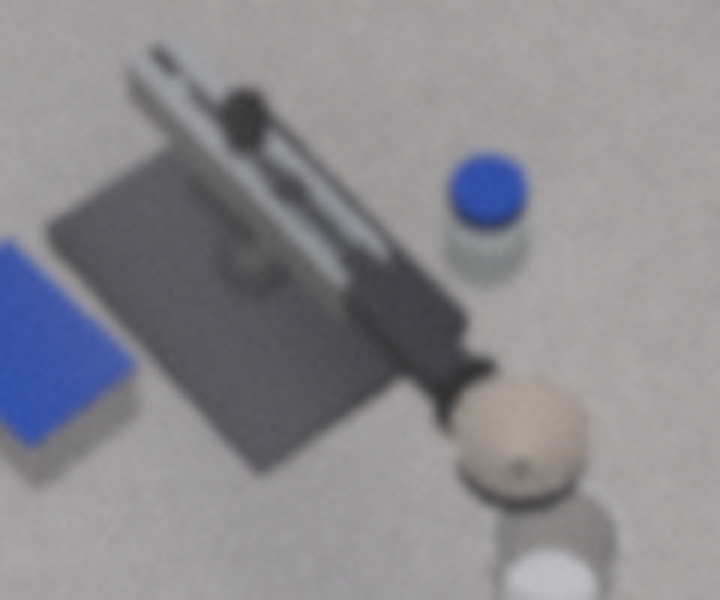

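Top crop: the cap is at (483,313), the funnel mouth at (118,196), and the tube end midpoints at (328,267) and (616,361). Scene crop: the cap top is at about (246,106). I'll convert these to positions.

```bash
cat > h.py <<'E'
import numpy as np
from rig import vision
def ray(f,u,v):
    E=f["extrinsics"];R=E[:3,:3];c=-R.T@E[:3,3]
    return c,R.T@np.array([(u-f["cx"])/f["fx"],-(v-f["cy"])/f["fy"],-1])
def at(f,u,v,z):
    c,d=ray(f,u,v);return c+d*(z-c[2])/d[2]
E
python3 - <<'E'
from h import *
np.set_printoptions(precision=4,suppress=True)
t=vision.grab_frame("top");s=vision.grab_frame("scene")
o=lambda p,x,y:((p[0]+.5)/6-.5+x,(p[1]+.5)/6-.5+y)
T=lambda p,z:at(t,*o(p,270,150),z); S=lambda p,z:at(s,*o(p,250,155),z)
b=T((483,313),.177);f=T((118,196),.14);e1=T((328,267),.14);e0=T((616,361),.14)
print("button",b,"funnel",f,np.linalg.norm((f-b)[:2]),"tube",e1,e0,np.linalg.norm(e1-e0))
for p,q in((b,f),(e0,e1),(e0,f)):print(np.degrees(np.arctan2(*(q-p)[1::-1])))
u=(e1-e0)/np.linalg.norm(e1-e0);print("origin from tube ends",e0+u*.085,e1-u*.1)
print("scene button",S((246,106),.177),"funnel",S((522,430),.14),"tube end in top hole2",T((420,295),.14)-b)
print("jar",T((317,473),.07),"tip",T((584,132),.056))
E
```

```text
button [ 0.5328 -0.0645  0.177 ] funnel [0.6077 0.1483 0.14  ] 0.22551103017236512 tube [0.5642 0.0245 0.14  ] [ 0.507  -0.1439  0.14  ] 0.17790624692110055
70.61757102737661
71.25401331534555
70.99666990258802
origin from tube ends [ 0.5343 -0.0634  0.14  ] [ 0.5321 -0.0701  0.14  ]
scene button [ 0.5339 -0.0603  0.177 ] funnel [0.6069 0.1495 0.14  ] tube end in top hole2 [ 0.0143  0.035  -0.037 ]
jar [0.4453 0.0328 0.07  ] tip [ 0.656  -0.1352  0.056 ]
```

Call:
{"fn": "jog_arm", "kwargs": {"targets": [[-1,-0.5,0.5,-0.2,0],[-1,-0.96,1,0,0],[-1,-0.96,1,0,0],[-1,-0.96,1,0,0],[-1,-0.96,1,0,0],[-1,-0.96,1,0,0],[-1,-0.96,1,0,0],[-1,-0.96,1,0,0]]}}

```text
time: 1.0
tcp_pos: [0.3267, 0.3463, 0.2102]
ee_rot: [-2.56, -1.821, 0.002]
force: [0.7, 0.4, 0.1]
width: 0.0938
```

Call:
{"fn": "jog_arm", "kwargs": {"targets": [[-1,-0.96,1,0,0],[-1,-0.96,1,0,0],[-1,-0.96,1,0,0],[-1,-0.96,1,0,0],[-1,-0.96,1,0,0],[-1,-0.96,1,0,0],[-1,-0.5,0.5,0,0],[-1,0,0,0,0]]}}

```text
time: 1.8
tcp_pos: [0.4315, 0.1263, 0.212]
ee_rot: [-2.568, -1.806, -0.004]
force: [0.0, -0.5, 0.2]
width: 0.0941
```

Call:
{"fn": "jog_arm", "kwargs": {"targets": [[-1,-0.9,0.98,0,0],[-1,-0.9,0.98,0,0],[-1,-0.9,0.98,0,0],[-1,-0.9,0.98,0,0],[-1,-0.9,0.98,0,0],[-1,-0.7,0.8,0,0],[-1,-0.4,0.4,0,0],[-1,0,0,0,0]]}}

```text
time: 2.6
tcp_pos: [0.528, -0.0603, 0.2119]
ee_rot: [-2.561, -1.81, -0.008]
force: [-0.3, 0.7, -0.1]
width: 0.0939
```

Run:
```python
from h import *
from rig import robot
import cv2
s=robot.sense();print(s["tcp_pos"],s["ee_rot"],s["force"],s["joint_velocities"].round(3))
f=vision.grab_frame("wrist");print(f["fx"],f["cx"],f["cy"]);print(f["extrinsics"].round(4).tolist())
cv2.imwrite("pics/w1.png",f["img"][:,:,::-1])
import pickle;pickle.dump(f,open("w1.pkl","wb"))
```

```text
[ 0.52803581 -0.06028236  0.2118542 ] [-2.56135616 -1.81029691 -0.00782407] [-0.26490748  0.66405586 -0.09308612] [-0.011 -0.008 -0.018  0.012  0.001  0.001 -0.021]
289.8996824037564 320.0038027752201 202.61677106165612
[[0.3335, 0.9427, 0.0073, -0.1226], [-0.9114, 0.3244, -0.2531, 0.5286], [-0.2409, 0.0777, 0.9674, -0.2653], [0.0, 0.0, 0.0, 1.0]]
```

View pics/w1.png

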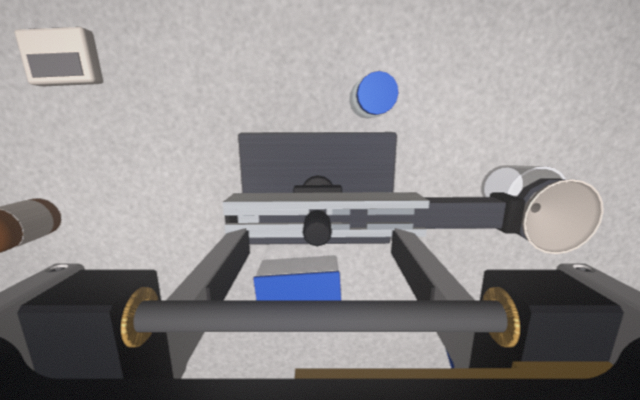

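The wrist view shows the cap between the fingers, its top face at about (317,232), with the tube running level across the picture. The second hole is at about (358,217).

Run:
```python
from h import *
import pickle
f=pickle.load(open("w1.pkl","rb"))
b=at(f,317,232,.177);print(b, at(f,358,217,.14)-b)
t=np.array([0.52804,-0.06028,.177]);from scipy.spatial.transform import Rotation as R
M=R.from_rotvec([-2.56135616,-1.81029691,-0.00782407]).as_matrix();print(M.round(4))
for p in(b,np.array([.533,-.0635,.177])):print((M.T@(p-t))*1000)
# tube direction in wrist image
p=at(f,232,198,.14);q=at(f,428,198,.14);print(np.degrees(np.arctan2(*(q-p)[1::-1])),np.linalg.norm(q-p))
```

```text
[ 0.53378909 -0.06266166  0.177     ] [ 0.01184799  0.03522272 -0.037     ]
[[ 0.3337  0.9427  0.0011]
 [ 0.9426 -0.3337  0.007 ]
 [ 0.007  -0.0013 -1.    ]]
[-0.32628162  6.21431688 -0.01011329]
[-1.37989184  5.75027067 -0.01690375]
70.41382798485137 0.17499437469670617
```

Call:
{"fn": "jog_arm", "kwargs": {"targets": [[-1,-0.03,0.24,0.3,0],[-1,0,0,0.6,0],[-1,0,0,0.6,0],[-0.5,0,0,0.5,0],[-0.2,0,0,0.3,0],[0.1,0,0,0.1,0],[0.2,0,0,0,0],[0.2,0,0,0,0]], "force": 4}}

```text
time: 3.45
tcp_pos: [0.533, -0.0549, 0.1483]
ee_rot: [-2.551, -1.819, -0.011]
force: [0.4, -0.5, -0.4]
width: 0.0573
```

Call:
{"fn": "jog_arm", "kwargs": {"targets": [[0.2,-0.15,0.06,-0.06,0],[0.2,-0.15,0.06,0,0],[0.2,0,0,0,0],[0.2,0,0,0,0],[0.2,0,0,0,0],[0.2,0,0,0,0],[0.2,0,0,0,0],[0.2,0,0,0,0]]}}

```text
time: 4.25
tcp_pos: [0.5342, -0.064, 0.1513]
ee_rot: [-2.553, -1.819, -0.014]
force: [-0.4, -0.2, 0.2]
width: 0.0375
```

Call:
{"fn": "jog_arm", "kwargs": {"targets": [[0.3,0,0,0,0],[0.4,0,0,0,0],[0.5,0,0,0,0],[0.6,0,0,0,0],[0.6,0,0,0,0],[0.6,0,0,0,0],[0.6,0,0,0,0],[0.6,0,0,0,0]], "force": 4}}

```text
time: 5.05
tcp_pos: [0.534, -0.0642, 0.1512]
ee_rot: [-2.553, -1.819, -0.014]
force: [-0.3, -0.3, -0.1]
width: 0.0235
```

Call:
{"fn": "jog_arm", "kwargs": {"targets": [[1,0,0,0,0],[1,0,0,0,0],[1,0,0,0.05,0],[1,0,0,0.05,0],[1,0,0,0.05,0],[1,0,0,0.05,0],[1,0,0,0,0],[1,0,0,0,0]], "force": 15}}

```text
time: 5.85
tcp_pos: [0.5342, -0.0642, 0.1466]
ee_rot: [-2.553, -1.819, -0.015]
force: [-1.7, -0.2, 6.4]
width: 0.0236
```

Call:
{"fn": "jog_arm", "kwargs": {"targets": [[1,0,0,0.03,0],[1,0,0,0.03,0],[1,0,0,0.01,0],[1,0,0,0,0],[1,0,0,0,0],[1,0,0,0,0],[1,0,0,0,0],[1,0,0,0,0]]}}

```text
time: 6.65
tcp_pos: [0.5342, -0.0642, 0.1457]
ee_rot: [-2.553, -1.819, -0.016]
force: [-3.1, -0.3, 6.2]
width: 0.0235
```

Call:
{"fn": "jog_arm", "kwargs": {"targets": [[1,0,-0.02,0.04,0],[1,0,0,0.02,0],[1,0,0,0,0],[1,0.06,0,0,0],[1,0.08,0,0,0],[1,0.08,0,0,0],[1,0.08,0,0,0],[1,0,0,0,0]]}}

```text
time: 7.45
tcp_pos: [0.5362, -0.0584, 0.1454]
ee_rot: [-2.555, -1.818, -0.016]
force: [-2.5, 1.7, 6.4]
width: 0.0235
```

Call:
{"fn": "jog_arm", "kwargs": {"targets": [[1,0.08,0,0.01,0],[1,0.1,0,0.01,0],[1,0.1,0,0,0],[1,0.1,0,0,0],[1,0.1,0,0,0],[1,0.1,0,0,0],[1,0.1,0,0,0],[1,0,0,0,0]]}}

```text
time: 8.25
tcp_pos: [0.5412, -0.0443, 0.1459]
ee_rot: [-2.557, -1.815, -0.013]
force: [-1.7, 2.1, 6.7]
width: 0.0238
```

Call:
{"fn": "jog_arm", "kwargs": {"targets": [[0.45,0,0,0,0],[0.4,0,0,0,0],[0.35,0,0,0,0],[0.35,0,0,0,0],[0.35,0,0,0,0],[0.35,0,0,0,0],[0.35,0,0,0,0],[0.35,0,0,0,0]]}}

```text
time: 9.05
tcp_pos: [0.5411, -0.044, 0.1452]
ee_rot: [-2.557, -1.815, -0.013]
force: [-0.1, 0.3, -0.2]
width: 0.0303
```

Run:
```python
from h import *
import cv2
f=vision.grab_frame("wrist")
cv2.imwrite("pics/w2.png",cv2.resize(f["img"][150:350,160:480,::-1],None,fx=2.4,fy=2.4,interpolation=cv2.INTER_CUBIC))
```

```text
(no output)
```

View pics/w2.png

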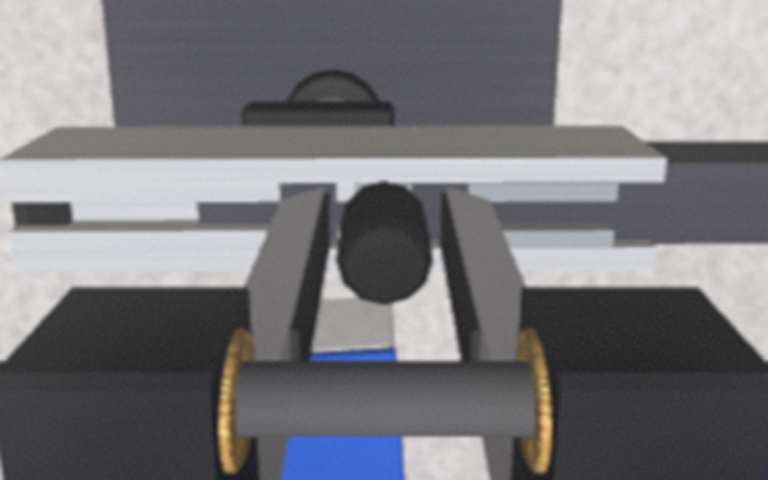

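The cap is free between the two holes: the first is at about (300,190) and the second at about (430,190). The button is held in by itself, so I'll push it on gently with the rear finger.

Call:
{"fn": "jog_arm", "kwargs": {"targets": [[0.35,0.08,0,0,0],[0.35,0.08,0,0,0],[0.35,0.06,0,0,0],[0.35,0.06,0,0,0],[0.35,0.06,0,0,0],[0.35,0.06,0,0,0],[0.35,0.04,0,0,0],[0.35,0,0,0,0]]}}

```text
time: 9.9
tcp_pos: [0.5434, -0.0374, 0.1451]
ee_rot: [-2.562, -1.812, -0.004]
force: [-0.5, -0.7, -0.4]
width: 0.0305
```

Call:
{"fn": "jog_arm", "kwargs": {"targets": [[0.35,0.06,0,0,0],[0.35,0.06,0,0,0],[0.35,0.06,0,0,0],[0.35,0.06,0,0,0],[0.35,0.06,0,0,0],[0.35,0.06,0,0,0],[0.35,0.06,0,0,0],[0.35,0,0,0,0]]}}

```text
time: 10.7
tcp_pos: [0.546, -0.0304, 0.1452]
ee_rot: [-2.567, -1.809, 0.002]
force: [0.3, -0.1, -0.1]
width: 0.0304
```

Call:
{"fn": "jog_arm", "kwargs": {"targets": [[0.35,0.05,0,0,0],[0.35,0.05,0,0,0],[0.35,0.05,0,0,0],[0.35,0.05,0,0,0],[0.35,0.05,0,0,0],[0.35,0,0,0,0],[0.35,0,0,0,0],[0.35,0,0,0,0]]}}

```text
time: 11.5
tcp_pos: [0.548, -0.0248, 0.1453]
ee_rot: [-2.568, -1.809, 0.004]
force: [-2.1, -3.2, 1.9]
width: 0.0304
```

Run:
```python
from h import *
import cv2
f=vision.grab_frame("wrist")
cv2.imwrite("pics/w3.png",cv2.resize(f["img"][150:350,160:480,::-1],None,fx=2.4,fy=2.4,interpolation=cv2.INTER_CUBIC))
```

```text
(no output)
```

View pics/w3.png

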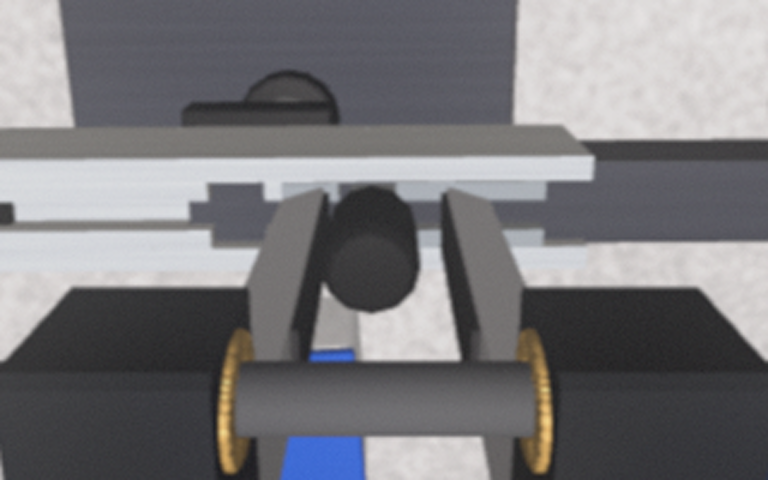

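The cap now stands higher in the picture (lower rim at row 311, was 303) and sits over the second hole, with the rear finger touching it. I'll back off and open, then lift and check.

Call:
{"fn": "jog_arm", "kwargs": {"targets": [[0.35,-0.08,0,0,0],[0.2,0,0,0,0],[0,0,0,0,0],[-0.2,0,0,0,0],[-0.4,0,0,0,0],[-0.4,0,0,0,0],[-0.4,0,0,0,0],[-0.4,0,0,0,0]]}}

```text
time: 12.35
tcp_pos: [0.5479, -0.0248, 0.1451]
ee_rot: [-2.565, -1.81, 0.001]
force: [-0.6, 1.1, -0.3]
width: 0.066
```

Call:
{"fn": "jog_arm", "kwargs": {"targets": [[-0.4,0,0,-0.3,0],[-0.4,0,0,-0.5,0],[-0.4,0,0,-0.6,0],[-0.4,0,0,-0.6,0],[-0.4,0,0,-0.6,0],[-0.4,0,0,-0.3,0],[-0.4,0,0,0,0],[-0.4,0,0,0,0]]}}

```text
time: 13.15
tcp_pos: [0.5484, -0.0253, 0.2256]
ee_rot: [-2.567, -1.81, -0.003]
force: [-0.1, -0.7, 0.2]
width: 0.0661
```

Run:
```python
from h import *
import cv2,pickle
from rig import robot
s=robot.sense();print(s["tcp_pos"],s["force"],s["width"])
f=vision.grab_frame("wrist");pickle.dump(f,open("w4.pkl","wb"))
cv2.imwrite("pics/w4.png",cv2.resize(f["img"][160:280,240:400,::-1],None,fx=5,fy=5,interpolation=cv2.INTER_CUBIC))
# predicted cap top for tube travel d, height z (start button .5335,-.063)
def pr(p):
    E=f["extrinsics"];c=E[:3,:3]@p+E[:3,3];return np.array([f["cx"]-f["fx"]*c[0]/c[2],f["cy"]+f["fy"]*c[1]/c[2]])
for z in(.177,.172):
  for d in(.036,.038,.040):
    p=np.array([.5335+.33*d,-.063+.944*d,z]);print(z,d,((pr(p)-[240,160]+.5)*5-.5).round(0),"r",12*f["fx"]/1000/abs((f["extrinsics"]@np.r_[p,1])[2])*5)
```

```text
[ 0.54838252 -0.02529466  0.22559829] [-0.14842129 -0.68287119  0.17197541] 0.066115736217632
0.177 0.036 [363. 288.] r 72.8330628246812
0.177 0.038 [375. 287.] r 72.83282132644345
0.177 0.04 [387. 287.] r 72.83257982980719
0.172 0.036 [364. 279.] r 71.38788311839272
0.172 0.038 [376. 278.] r 71.38765110884619
0.172 0.04 [388. 278.] r 71.38741910080769
```

View pics/w4.png

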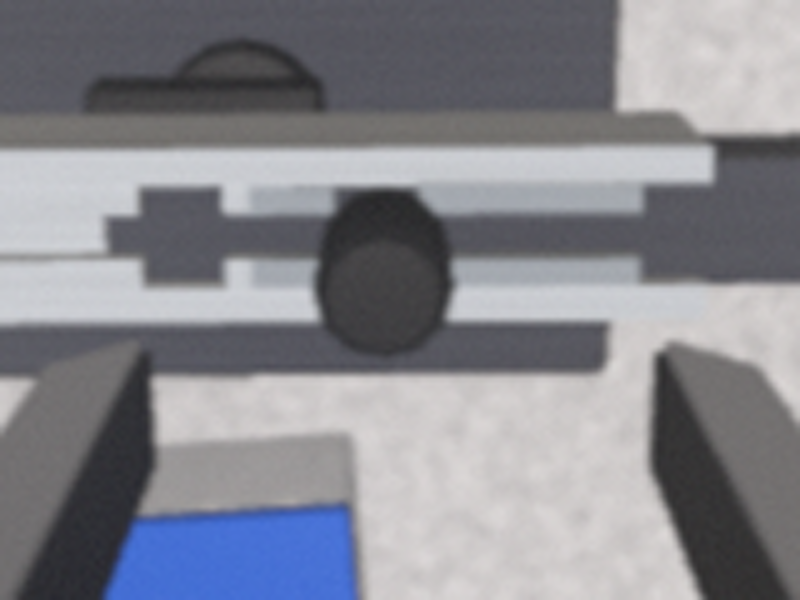

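```bash
python3 -c "
from rig import order
print(order.finish_job())"
```

```text
the job is handed in; nothing more can be done
None
```

I drew the funnel stand's tube out to the next hole, and the button appears to have snapped up there. I handed the job in at about 13 s of the 38 s allowed. No verdict was reported.

**What I did:** I pinched the cap along the tube with a light grip and pressed it in about 5.5 mm, with 6–7 N against the spring. I slid it 21 mm outwards and let go; it stayed in by itself between the holes. I then pushed it on by its side with the rear finger in steps of 1–2 mm until it met the next hole. Finally I backed off, opened the fingers and lifted clear. The largest force I read was about 7 N, but only at the end of each move, so a brief peak could have been missed.

**Last checks:**
- **Button:** the final wrist picture shows the cap about 39 mm out. Its top face lies at row 296, where I expected about 287 if up and 278 if held in. That is 9 px beyond the "up" figure, more than calibration error explains cleanly. The rise I saw at the snap, from two pictures taken at the same tool height, agrees with it being up.
- **Hand off:** the fingers are about 50 mm above the cap, and the force reading is near zero.
- **Other things on the bench:** I felt no unexpected contact and came near none of them. I did not take a final overall picture to confirm they had not moved.

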